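Prop the guard of a test jig and take out the orange relay

TASK

Raise the yellow guard flap of the test jig until it leans back by itself, then swing its red-knobbed prop stay up as far as it goes so the flap cannot fall shut. Only then take the orange relay out of the jig and stand it upright in the white tray, leaving the flap up, the stay set and the finned heatsink where it is inside the jig.

Things in the scene. Friction and masses are not known exactly. Their poses are not given: they have to be found in the camera images.
- jig: Grey test jig: open box 140 x 200 mm (its x, y), 75 tall, walls and floor 5, under a clear flap in a yellow frame; a deck 35 high juts out on its -y side. Origin: middle of the box underside, on the bench; x points from the handle side to the hinge side. In this frame the flap's hinge axis runs along y through x 70, z 79 mm; the stay's pivot axis along x through y -130, z 80, its post at x 50
- flap (a joint): Angle of the guard flap: 0 shut (level), 1.57 upright, 1.78 at its stop, leaning back. About 0.26 kg, swings freely: let go short of upright it falls shut, beyond it leans on its stop. A steel lug on its -y edge is what the stay blocks: with the stay set the flap can fall no lower than about 1.4
- flap_handle (a point): Centre of the flap's black handle: a round bar 30 mm long (along the jig's y), 18 thick, on a 14 wide stalk 30 out from the flap's front edge, 170 from the hinge axis. Shut, it lies in front of the box 79 mm above the bench; it goes round the hinge axis, up and back, to about 245 high. Held by its two end faces it turns freely between the fingers
- stay (a joint): Angle of the prop stay: 0 parked, lying level along the jig's -y over the deck; 1.57 upright; 1.68 at its stop, set, leaning slightly in over the box. A stiffish pivot (under 0.02 N m) holds it wherever it is left near upright; lower it drops back. Must be raised after the flap, as its rod then stands in front of the flap's lug
- stay_knob (a point): Centre of the red drum knob, 24 mm thick and 24 mm long (its flat ends along the jig's x), at the end of the stay's 10 mm steel rod, 110 mm from the pivot axis. Parked it is 80 mm above the bench, set about 190 mm. Held by its two flat ends it turns freely between the fingers
- relay_center (a point): Centre (half-way up) of the orange plug-in relay, a block 34 x 34 mm and 60 mm tall with black base, about 0.09 kg, standing loose on the jig's floor (5 mm above the bench) under the flap, in one of two places; x, y along its sides, z up
- heatsink_center (a point): Centre of the finned aluminium heatsink on a green board, 34 x 34 mm, 56 mm tall, standing in the other place in the jig; it stays there
- tray: Fixed white open tray on the bench, 150 x 130 mm (its x, y), walls 22 mm tall and 4 mm thick, floor 4 mm thick. Origin: middle of its underside
Mind the look-alikes: they are no part of the job. Several things have the shape of the tray; the one meant has the colours described above.

How it is judged (in metres and radians):
On the way, in this order (a step that is already met when the one before it is completed fails the run):
1. the guard flap is raised, leaning back (value of joint flap above 1.57 rad and value of joint stay below 0.6 rad), for 0.2 s.
2. the prop stay is set with the flap up (value of joint flap above 1.35 rad and value of joint stay above 1.4 rad), for 0.2 s.
3. the orange relay is lifted out of the jig (z of relay_center in the frame of jig above 0.09 m), for 0.1 s.
At the end, for the whole second after the job is handed in: The flap is still up (beyond 1.35 rad) with the stay set (beyond 1.4 rad), the orange relay stands upright (within 10 degrees) on the floor of the white tray, inside its walls, released and at rest, and the heatsink is still in the jig (all of step 2 and x of relay_center in the frame of tray between -0.062 and 0.062 m and y of relay_center in the frame of tray between -0.052 and 0.052 m and z of relay_center in the frame of tray between 0.026 and 0.042 m and angle between relay_center's own z axis and vertical below 0.17 rad and horizontal distance between heatsink_center and jig below 0.11 m and velocity of joint flap between -0.1 and 0.1 rad/s); the robot touches nothing.
It fails at once if the relay was moved before the stay was set (distance of relay_center from where it was at the start of the episode above 0.025 m and value of joint stay below 1.3 rad).
It fails at once if the heatsink was moved from its place (more than 25 mm) (distance of heatsink_center from where it was at the start of the episode above 0.025 m).
It also fails if it takes over 64 s, if anything falls off the work surface, if the arm or the gripper's body presses on something with over 40 N, if the wrist force passes 120 N, or if a joint passes its speed limit or range.

ROBOT

A 6-joint arm with a two-finger parallel gripper is mounted at the origin on the work surface. World frame = base frame: x ahead of the robot, y to its left, z up, the work surface at z = 0. Lengths are in mm, angles in rad, forces in N, time in s.
With the tool pointing down it reaches from about 275 to 725 mm from the base axis. Payload 5.6 kg.
Tool frame: the origin (TCP) lies midway between the tips of the shut fingers; the grasp point (between the pads) lies 19 mm behind it (pinch_z is the distance from the TCP to the grasp point, in mm); z points along the fingers, y is the direction in which the jaws open and shut (so a half turn about z gives the same grasp; the last joint's range is limited). The gripper opens to 85 mm and grips with 20 to 120 N. Pads are 22 mm wide; open, the fingers measure 114 mm over their backs; the gripper's body (76 mm by 85 mm) begins 54 mm behind the grasp point. The pads swing forward as they close: fully open they stand 13 mm farther back than shut.
Start: joints at [1.419, 0.255, 0.108, 0, -1.424, -0.285], TCP at [232.646, 498.366, 231.283] pointing down, gripper open.
Joint ranges: [-2.95, 2.95], [-1.21, 1.97], [-1.09, 1.5], [-2.87, 1.71], [-2.94, -0.07], [-3.05, 3.05]. Speed limits (rad/s): [2.57, 2.57, 3.14, 3.14, 3.14, 3.14].

INTERFACE

Orientations are given as a 3x3 rotation matrix whose columns are the frame's x, y, z axes.
In Python, from bench import sense, capture, camera_params, close_job, pinch_z gives the robot as it stands. The module is installed in compiled form; this text tells all that it offers.
- The arm moves only by the tool arm_command, never from a script. Its argument "rows" is a list of rows, each a list of 7 numbers: the shift along the tool's x, y, z each as a share of 0.3 m, from -1 to 1, then the turn, a rotation vector about the tool's x, y, z each as a share of 180 degrees, from -1 to 1, then the opening, from 0 (shut) to 1 (fully open). In form: [[tx, ty, tz, ax, ay, az, claw], ...]. A call has 1 to 8 rows; each row is the pose to reach, as a shift and turn from the pose measured when the call began, along the tool's axes at that moment, turning the shorter way round; what a row does not reach only later rows make up. A row lasts 1/12 s, in which the tool goes at most 41.7 mm and 7.16 degrees, less where a joint would pass 70% of its speed; a pose out of reach is approached as far as the arm can. A call with a number of a shift or a turn outside -1 to 1 is refused whole. A call with a gripper value outside its range is refused whole. The fingers move at their own pace and stop on an object; "grip_force" is the grip in N (left out, the last holds). Time passes only in rows, so rows that repeat a pose let the fingers close. It gives the time, the measured TCP pose, the force and the opening at its end, in the units of the state.
- sense(): the state, without advancing time (a new reading comes with each control period).
- capture(name): name is "scene" or "side" or "wrist"; returns the picture (384x512x3 uint8, red, green, blue); there is no depth.
- camera_params(name): a dict with "mtx" (3x3 intrinsics, pixels), "T" (4x4, takes a point from camera to world coordinates); the wrist camera has in their place "mount" (4x4, takes a point from camera to tool coordinates, whose origin is the TCP and whose axes are the flange's). Camera axes: x right, y down, z forward; pixel columns grow to the right and rows downward; lengths in mm; the calibration is good to about 2 mm. A picture is of the moment at which its call begins: read the wrist's pose just before it. camera_params takes no time and is no camera call.
- close_job(): hands the job in, once; it reports no verdict.
The state is a dict: "time": time; "joint_pos": joint angles; "qd": joint speeds; "joint_torque": joint torques, N m; "eef_pos": TCP position; "eef_rot": TCP orientation; "ft_force": force on the tool from outside, world axes, zero at the start; "wrist_torque": the same for the moment, N m; "grip_width": finger opening in mm.
Only numpy, scipy, OpenCV 4.12 (cv2) and the standard library are available. Lean on these libraries where they do the work, as an engineer would, in place of code of your own. Each camera call takes 0.05 s, during which the arm holds its last target.

## Working session

There is one attempt and no reset: what is moved stays moved. The work goes in short steps, Python scripts to look and compute and a tool call to move; the robot and the scene stay as the last step left them, time stands still between calls to the robot, and variables do not carry over. Pictures are saved under pics/ and viewed, and the job is handed in when it is done.

Besides the shell and the picture viewer there is one more tool, called after ">>>" by a JSON object that holds its "op" and its "data", one argument or row to a line. arm_command: Moves the arm, as the interface text tells. Its arguments: {"type":"object","properties":{"rows":{"type":"array","items":{"type":"array","items":{"type":"number"}}},"grip_force":{"type":"number"}},"required":["rows"]}

```bash
mkdir -p pics; python3 - <<'E'
from bench import *
import cv2,numpy as np
for n in ["scene","side","wrist"]:
    im=capture(n); cv2.imwrite(f"pics/{n}0.png",im[:,:,::-1])
    p=camera_params(n); print(n,{k:np.round(v,3).tolist() for k,v in p.items()})
print(sense()); print(pinch_z)
E
```

```text
scene {'mtx': [[439.049, 0.0, 261.94], [0.0, 439.049, 192.02], [0.0, 0.0, 1.0]], 'T': [[-0.368, 0.771, -0.52, 987.954], [0.93, 0.315, -0.191, 245.914], [0.017, -0.553, -0.833, 840.312], [0.0, 0.0, 0.0, 1.0]]}
side {'mtx': [[348.682, 0.0, 252.726], [0.0, 348.682, 188.027], [0.0, 0.0, 1.0]], 'T': [[0.959, -0.157, 0.234, 342.942], [-0.282, -0.521, 0.805, -511.664], [-0.004, -0.839, -0.544, 472.812], [0.0, 0.0, 0.0, 1.0]]}
wrist {'mtx': [[307.112, 0.0, 256.088], [0.0, 307.112, 195.135], [0.0, 0.0, 1.0]], 'mount': [[0.0, -0.949, -0.314, 81.376], [1.0, 0.0, -0.0, 0.09], [0.001, -0.314, 0.949, -143.059], [0.0, 0.0, 0.0, 1.0]]}
{'time': 0.15, 'joint_pos': array([ 1.41861542e+00,  2.55617565e-01,  1.07325142e-01, -3.14995386e-04,
       -1.42392323e+00, -2.84601335e-01]), 'qd': array([ 6.22557529e-05, -1.80949733e-03,  4.21078553e-03,  6.04486144e-04,
       -4.81985327e-04, -2.05408555e-04]), 'joint_torque': array([-4.74973660e-05, -3.86943054e+01,  2.38081455e+01,  5.36661789e+00,
       -4.54748893e-03,  4.09019208e-06]), 'eef_pos': array([232.47533122, 498.04949239, 230.61534459]), 'eef_rot': array([[ 9.06097978e-01, -4.23067583e-01, -5.23162388e-04],
       [-4.23067895e-01, -9.06096970e-01, -1.35567274e-03],
       [ 9.95053357e-05,  1.44970554e-03, -9.99998944e-01]]), 'ft_force': array([-0.45001787, -0.23636394, -0.05594824]), 'wrist_torque': array([ 0.02545812, -0.00730441,  0.02326551]), 'grip_width': 85.85436088739115}
18.700000000000003
```

View pics/scene0.png

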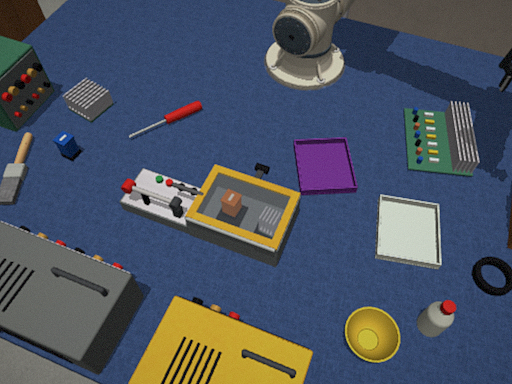

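View pics/side0.png

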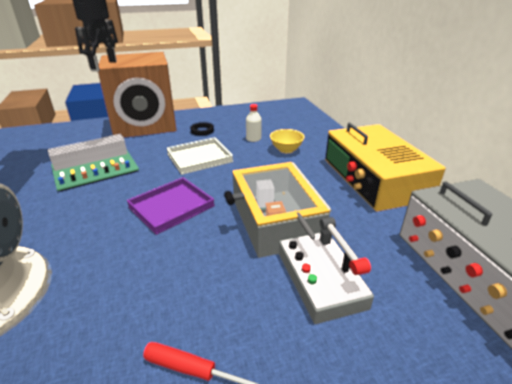

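View pics/wrist0.png

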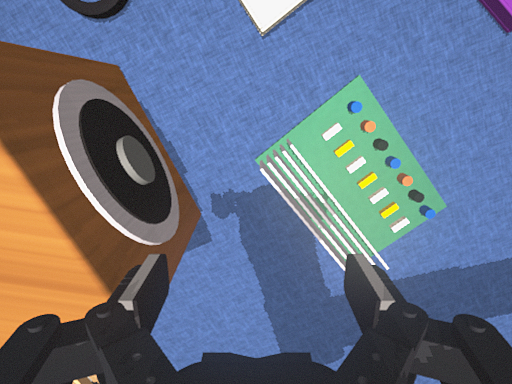

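The scene view shows the jig at about (245,212), with the handle at (262,168), the red knob at (128,185) and the orange relay at (231,203). There are two tray shapes: purple at (324,166) and white at (409,231). The white one fits the description. I'll enlarge to confirm.

```bash
python3 - <<'E'
import cv2
a=cv2.imread("pics/scene0.png"); 
cv2.imwrite("pics/c1.png",cv2.resize(a[150:270,110:310],None,fx=4,fy=4,interpolation=cv2.INTER_CUBIC))
cv2.imwrite("pics/c2.png",cv2.resize(a[180:280,360:460],None,fx=5,fy=5,interpolation=cv2.INTER_CUBIC))
a=cv2.imread("pics/side0.png"); 
cv2.imwrite("pics/c3.png",cv2.resize(a[130:330,150:390],None,fx=3,fy=3,interpolation=cv2.INTER_CUBIC))
E
```

```text
(no output)
```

View pics/c1.png

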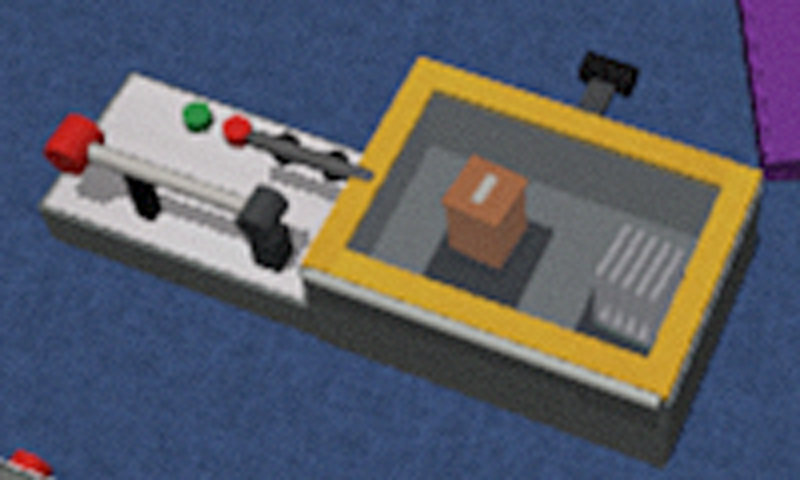

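View pics/c2.png

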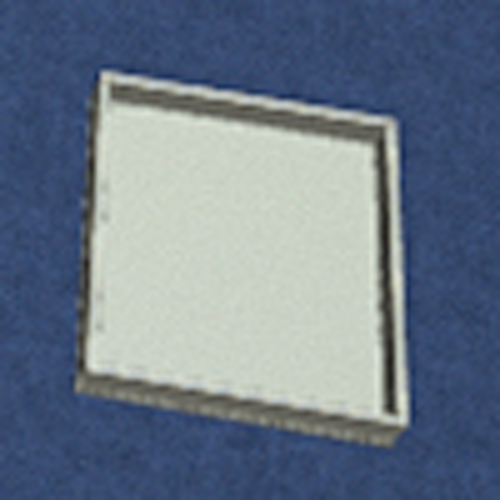

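View pics/c3.png

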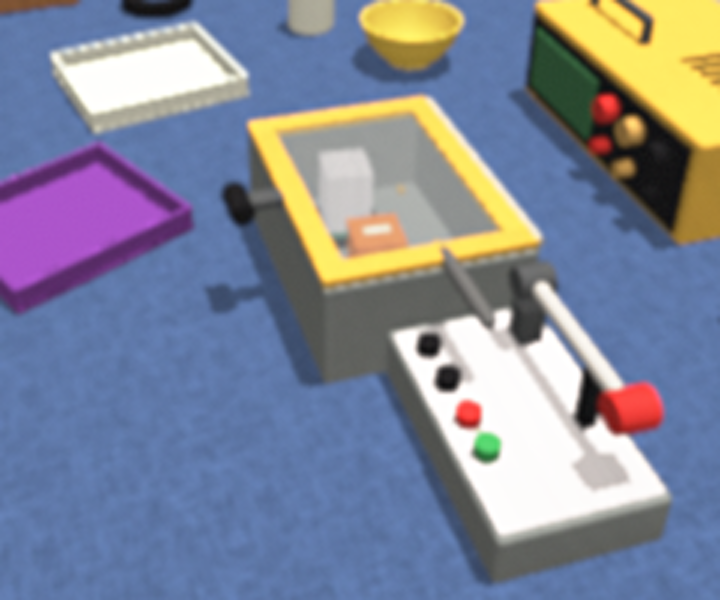

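```bash
cat > h.py <<'E'
import numpy as np
from bench import *
def P(n):
    p=camera_params(n); T=np.array(p["T"]); return np.array(p["mtx"]),T
def ray(n,px):
    K,T=P(n); d=T[:3,:3]@np.linalg.solve(K,[px[0],px[1],1.]); return T[:3,3],d/np.linalg.norm(d)
def atz(n,px,z):
    o,d=ray(n,px); return o+d*(z-o[2])/d[2]
def tri(a,b):
    A=np.zeros((3,3));v=np.zeros(3)
    R=[ray(*a),ray(*b)]
    for o,d in R:
        M=np.eye(3)-np.outer(d,d);A+=M;v+=M@o
    X=np.linalg.solve(A,v); return X,[np.linalg.norm((np.eye(3)-np.outer(d,d))@(X-o)) for o,d in R]
def proj(n,X):
    K,T=P(n); c=T[:3,:3].T@(np.asarray(X)-T[:3,3]); u=K@c; return u[:2]/u[2]
def projw(X,s):
    p=camera_params("wrist"); K=np.array(p["mtx"]);M=np.array(p["mount"]); t=np.array(s["eef_rot"]).T@(np.asarray(X)-s["eef_pos"]); c=M[:3,:3].T@(t-M[:3,3]);u=K@c; return u[:2]/u[2]
E
python3 - <<'E'
from h import *
np.set_printoptions(precision=1,suppress=True)
sc=lambda x,y:("scene",(110+x/4,150+y/4)); sd=lambda x,y:("side",(150+x/3,130+y/3)); tr=lambda x,y:("scene",(360+x/5,180+y/5))
H=tri(sc(608,76),sd(238,203)); K=tri(sc(74,144),sd(631,408)); print("H",H,"K",K)
C=[tri(sc(422,58),sd(325,282)),tri(sc(763,172),sd(249,122)),tri(sc(665,402),sd(428,97)),tri(sc(305,268),sd(542,240))]
for c in C: print(c)
print("relay top", atz(*sc(486,185),65), atz(*sd(377,230),65),tri(sc(486,185),sd(377,230)))
print("hs top", atz(*sc(645,262),61), atz(*sd(344,155),61))
for c in [(105,75),(396,122),(405,422),(80,380)]: print("tray",atz(*tr(*c),22))
for c in [(53,62),(197,24),(247,75),(97,118)]: print("tray",atz(*sd(*c),22))
E
```

```text
H (array([457.8,  49.8,  79.7]), [np.float64(0.0287331397195609), np.float64(0.02873313971954362)]) K (array([ 606.3, -190.7,   82.2]), [np.float64(0.6281001158432982), np.float64(0.628100115843199)])
(array([487.1, -47.5,  81.7]), [np.float64(1.0469518763891645), np.float64(1.0469518763893224)])
(array([488.2, 147.3,  82.9]), [np.float64(1.0464374892980326), np.float64(1.0464374892980384)])
(array([630. , 146.1,  82.1]), [np.float64(1.2772273363910296), np.float64(1.277227336390995)])
(array([628.6, -46.5,  81.8]), [np.float64(1.7669023043226746), np.float64(1.7669023043226897)])
relay top [538.2  12.9  65. ] [542.9  13.5  65. ] (array([540.9,  12.7,  66.8]), [np.float64(1.72468231624494), np.float64(1.7246823162449976)])
hs top [548.2 106.5  61. ] [553.1 115.1  61. ]
tray [383.7 308.3  22. ]
tray [359.2 434.   22. ]
tray [503.7 460.3  22. ]
tray [535.1 332.9  22. ]
tray [360.  413.3  22. ]
tray [507.9 457.3  22. ]
tray [530.4 333.8  22. ]
tray [387.4 293.7  22. ]
```

```bash
cat >> h.py <<'E'
from scipy.spatial.transform import Rotation as Ro
def go(pts,yaw=None):
    s=sense(); R=np.array(s["eef_rot"]); p=np.array(s["eef_pos"])
    print("t",round(s["time"],2),"tcp",p.round(1),"yaw",np.degrees(np.arctan2(R[1,0],R[0,0])).round(2),"z",R[:,2].round(3),"w",round(s["grip_width"],1),"F",s["ft_force"].round(1),"q",s["joint_pos"].round(2))
    for i,x in enumerate(pts):
        d=R.T@(np.asarray(x,float)-p)/300
        r=np.zeros(3)
        y=yaw[i] if isinstance(yaw,(list,tuple)) else yaw
        if y is not None:
            y=np.radians(y); D=np.array([[np.cos(y),np.sin(y),0],[np.sin(y),-np.cos(y),0],[0,0,-1]])
            r=Ro.from_matrix(R.T@D).as_rotvec()/np.pi
        print([float(v) for v in np.r_[d,r].round(4)])
E
python3 -c "
from h import *
go([(350,270,230),(458,50,200)],0)"
```

```text
t 0.15 tcp [232.5 498.  230.6] yaw -25.03 z [-0.001 -0.001 -1.   ] w 85.9 F [-0.5 -0.2 -0.1] q [ 1.42  0.26  0.11 -0.   -1.42 -0.28]
[0.6766, 0.523, 0.0029, 0.0005, 0.0001, -0.139]
[1.313, 1.0351, 0.1037, 0.0005, 0.0001, -0.139]
```

>>> {"op": "arm_command", "data": {
  "rows": [
    [0.11, 0.087, 0, 0, 0, -0.035, 0.7],
    [0.22, 0.174, 0, 0, 0, -0.07, 0.7],
    [0.33, 0.26, 0, 0, 0, -0.105, 0.7],
    [0.44, 0.348, 0, 0, 0, -0.139, 0.7],
    [0.55, 0.435, 0, 0, 0, -0.139, 0.7],
    [0.677, 0.523, 0, 0, 0, -0.139, 0.7],
    [0.78, 0.61, 0, 0, 0, -0.139, 0.7],
    [0.88, 0.7, 0, 0, 0, -0.139, 0.7]
  ]
}}

```text
time: 0.82
eef_pos: [381.4, 198.2, 230.9]
eef_rot: [[1.0, 0.0, -0.001], [0.0, -1.0, -0.001], [-0.001, 0.001, -1.0]]
ft_force: [1.8, 0.4, -0.0]
grip_width: 59.9
```

```bash
python3 -c "
from h import *
go([(458,50,160),(458,50,110)],0)"
```

```text
t 0.82 tcp [381.4 198.2 230.9] yaw 0.02 z [-0.001 -0.001 -1.   ] w 59.9 F [ 1.8  0.4 -0. ] q [ 0.85  0.02 -0.18  0.   -1.38  0.72]
[0.2552, 0.4937, 0.2367, 0.0004, 0.0002, 0.0001]
[0.2553, 0.4935, 0.4034, 0.0004, 0.0002, 0.0001]
```

>>> {"op": "arm_command", "data": {
  "rows": [
    [0.06, 0.12, 0.06, 0, 0, 0, 0.7],
    [0.12, 0.24, 0.12, 0, 0, 0, 0.7],
    [0.18, 0.36, 0.18, 0, 0, 0, 0.7],
    [0.255, 0.494, 0.237, 0, 0, 0, 0.7],
    [0.255, 0.494, 0.3, 0, 0, 0, 0.7],
    [0.255, 0.494, 0.36, 0, 0, 0, 0.7],
    [0.255, 0.494, 0.36, 0, 0, 0, 0.7]
  ]
}}

```text
time: 1.4
eef_pos: [455.3, 48.0, 119.1]
eef_rot: [[1.0, -0.003, -0.008], [-0.003, -1.0, -0.003], [-0.008, 0.003, -1.0]]
ft_force: [-1.1, -0.4, -0.9]
grip_width: 59.8
```

```bash
python3 - <<'E'
from h import *
import cv2
go([(458,50,60)],0)
s=sense(); im=capture("wrist"); cv2.imwrite("pics/w1.png",im[:,:,::-1])
print(projw((458,50,79),s),projw((541,13,65),s))
E
```

```text
t 1.4 tcp [455.3  48.  119.1] yaw -0.18 z [-0.008 -0.003 -1.   ] w 59.8 F [-1.1 -0.4 -0.9] q [ 0.45  0.15 -0.32 -0.   -1.11  1.12]
[0.0105, -0.0073, 0.1968, 0.001, 0.0027, -0.001]
[252.39991491 221.19536349] [313.0562889   84.94528086]
```

View pics/w1.png

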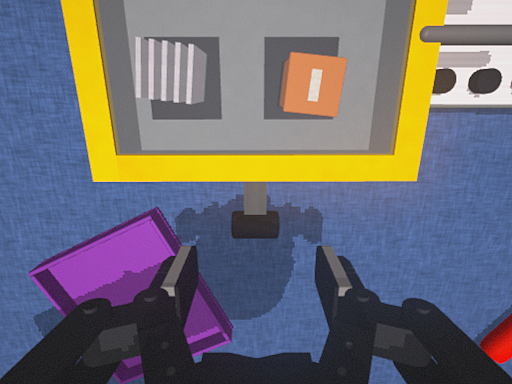

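The wrist view shows the handle at (255,224), against a predicted (252,221), centred between the open fingers. The relay is at (315,85) and the heatsink at (175,70). I'll go down and grip the handle ends.

>>> {"op": "arm_command", "data": {
  "rows": [
    [0.009, -0.007, 0.05, 0, 0.003, 0, 0.7],
    [0.009, -0.007, 0.1, 0, 0.003, 0, 0.7],
    [0.009, -0.007, 0.15, 0, 0.003, 0, 0.7],
    [0.009, -0.007, 0.197, 0, 0.003, 0, 0.7],
    [0.009, -0.007, 0.197, 0, 0.003, 0, 0.6],
    [0.009, -0.007, 0.197, 0, 0.003, 0, 0],
    [0.009, -0.007, 0.197, 0, 0.003, 0, 0],
    [0.009, -0.007, 0.197, 0, 0.003, 0, 0]
  ],
  "grip_force": 30
}}

```text
time: 2.12
eef_pos: [459.7, 48.9, 64.3]
eef_rot: [[1.0, 0.001, 0.006], [0.001, -1.0, -0.007], [0.006, 0.007, -1.0]]
ft_force: [0.5, -10.3, 2.4]
grip_width: 29.4
```

>>> {"op": "arm_command", "data": {
  "rows": [
    [0, 0, 0, 0, 0, 0, 0],
    [0, 0, 0, 0, 0, 0, 0],
    [0, 0, 0, 0, 0, 0, 0]
  ]
}}

```text
time: 2.37
eef_pos: [459.7, 48.8, 65.1]
eef_rot: [[1.0, 0.001, 0.006], [0.002, -1.0, -0.007], [0.006, 0.007, -1.0]]
ft_force: [-0.4, -4.1, -2.3]
grip_width: 29.1
```

```bash
python3 - <<'E'
from h import *
import cv2
s=sense(); p=s["eef_pos"]; im=capture("wrist"); cv2.imwrite("pics/w2.png",im[:,:,::-1])
pts=[(628-170*np.cos(t)+p[0]-458,p[1],p[2]+170*np.sin(t)) for t in np.arange(0.08,1.72,0.08)]
go(pts)
E
```

```text
t 2.42 tcp [459.7  48.7  64.9] yaw 0.08 z [ 0.006 -0.007 -1.   ] w 29.4 F [-0.3 -4.  -1.5] q [ 0.45  0.21 -0.41  0.01 -0.95  1.11]
[0.0021, 0.0003, -0.046, 0.0, 0.0, 0.0]
[0.0078, 0.0007, -0.0909, 0.0, 0.0, 0.0]
[0.0171, 0.001, -0.1353, 0.0, 0.0, 0.0]
[0.0299, 0.0013, -0.1788, 0.0, 0.0, 0.0]
[0.0461, 0.0017, -0.2211, 0.0, 0.0, 0.0]
[0.0657, 0.002, -0.262, 0.0, 0.0, 0.0]
[0.0885, 0.0023, -0.3012, 0.0, 0.0, 0.0]
[0.1143, 0.0027, -0.3384, 0.0, 0.0, 0.0]
[0.143, 0.003, -0.3735, 0.0, 0.0, 0.0]
[0.1744, 0.0033, -0.4061, 0.0, 0.0, 0.0]
[0.2084, 0.0035, -0.4362, 0.0, 0.0, 0.0]
[0.2446, 0.0038, -0.4634, 0.0, 0.0, 0.0]
[0.2829, 0.004, -0.4876, 0.0, 0.0, 0.0]
[0.323, 0.0042, -0.5087, 0.0, 0.0, 0.0]
[0.3646, 0.0044, -0.5266, 0.0, 0.0, 0.0]
[0.4076, 0.0046, -0.541, 0.0, 0.0, 0.0]
[0.4516, 0.0048, -0.552, 0.0, 0.0, 0.0]
[0.4963, 0.0049, -0.5594, 0.0, 0.0, 0.0]
[0.5414, 0.005, -0.5633, 0.0, 0.0, 0.0]
[0.5867, 0.005, -0.5635, 0.0, 0.0, 0.0]
[0.6319, 0.0051, -0.5601, 0.0, 0.0, 0.0]
```

View pics/w2.png

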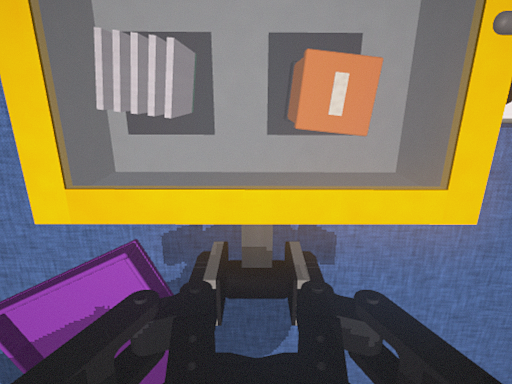

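Gripped at 29 mm width with the bar between the pads. Now to swing it up along the arc.

>>> {"op": "arm_command", "data": {
  "rows": [
    [0.002, 0, -0.046, 0, 0, 0, 0],
    [0.008, 0, -0.091, 0, 0, 0, 0],
    [0.017, 0, -0.135, 0, 0, 0, 0],
    [0.03, 0, -0.179, 0, 0, 0, 0],
    [0.046, 0, -0.221, 0, 0, 0, 0],
    [0.066, 0, -0.262, 0, 0, 0, 0],
    [0.088, 0, -0.301, 0, 0, 0, 0],
    [0.114, 0, -0.338, 0, 0, 0, 0]
  ],
  "grip_force": 40
}}

```text
time: 3.08
eef_pos: [494.1, 48.7, 167.1]
eef_rot: [[1.0, 0.001, 0.007], [0.001, -1.0, -0.009], [0.007, 0.009, -1.0]]
ft_force: [5.4, -7.2, -7.8]
grip_width: 29.2
```

```bash
python3 - <<'E'
from h import *
s=sense(); p=s["eef_pos"]
g=(p+np.array([-1.7,0,14])); print("ang",np.arctan2(g[2]-79,628-g[0]),np.hypot(g[2]-79,628-g[0]))
pts=[(628-170*np.cos(t)+1.7,p[1],65+170*np.sin(t)) for t in np.arange(0.72,1.73,0.08)]
go(pts,0)
E
```

```text
ang 0.6453262114608441 169.77848877122165
t 3.08 tcp [494.1  48.7 167.1] yaw 0.08 z [ 0.007 -0.009 -1.   ] w 29.2 F [ 5.4 -7.2 -7.8] q [ 0.42  0.18 -0.16  0.01 -1.23  1.14]
[0.0263, 0.0003, -0.0331, 0.0029, -0.0023, 0.0004]
[0.0578, 0.0007, -0.0657, 0.0029, -0.0023, 0.0004]
[0.0918, 0.001, -0.0957, 0.0029, -0.0023, 0.0004]
[0.128, 0.0013, -0.1229, 0.0029, -0.0023, 0.0004]
[0.1663, 0.0016, -0.1471, 0.0029, -0.0023, 0.0004]
[0.2065, 0.0018, -0.1682, 0.0029, -0.0023, 0.0004]
[0.2481, 0.002, -0.186, 0.0029, -0.0023, 0.0004]
[0.2911, 0.0022, -0.2004, 0.0029, -0.0023, 0.0004]
[0.3351, 0.0024, -0.2113, 0.0029, -0.0023, 0.0004]
[0.3798, 0.0025, -0.2187, 0.0029, -0.0023, 0.0004]
[0.425, 0.0026, -0.2225, 0.0029, -0.0023, 0.0004]
[0.4703, 0.0027, -0.2226, 0.0029, -0.0023, 0.0004]
[0.5155, 0.0027, -0.2192, 0.0029, -0.0023, 0.0004]
```

>>> {"op": "arm_command", "data": {
  "rows": [
    [0.026, 0, -0.033, 0.003, 0, 0, 0],
    [0.058, 0, -0.066, 0.003, 0, 0, 0],
    [0.092, 0, -0.096, 0.003, 0, 0, 0],
    [0.128, 0, -0.123, 0.003, 0, 0, 0],
    [0.166, 0, -0.147, 0.003, 0, 0, 0],
    [0.206, 0, -0.168, 0.003, 0, 0, 0],
    [0.248, 0, -0.186, 0.003, 0, 0, 0],
    [0.291, 0, -0.2, 0.003, 0, 0, 0]
  ]
}}

```text
time: 3.75
eef_pos: [580.6, 48.5, 227.3]
eef_rot: [[1.0, 0.001, 0.004], [0.001, -1.0, -0.001], [0.004, 0.001, -1.0]]
ft_force: [-1.3, -4.5, -4.8]
grip_width: 29.0
```

```bash
python3 - <<'E'
from h import *
s=sense(); p=s["eef_pos"]
g=(p+np.array([-1.7,0,14])); print("ang",np.arctan2(g[2]-79,628-g[0]),np.hypot(g[2]-79,628-g[0]))
pts=[(628-170*np.cos(t)+1.7,p[1],65+170*np.sin(t)) for t in np.arange(1.36,1.77,0.08)]
go(pts,0)
E
```

```text
ang 1.2772955948125142 169.55712502228525
t 3.75 tcp [580.6  48.5 227.3] yaw 0.05 z [ 0.004 -0.001 -1.   ] w 29.0 F [-1.3 -4.5 -4.8] q [ 0.35  0.32  0.18  0.   -1.43  1.22]
[0.045, 0.0001, -0.0129, 0.0005, -0.0014, 0.0003]
[0.0897, 0.0001, -0.0204, 0.0005, -0.0014, 0.0003]
[0.1348, 0.0002, -0.0243, 0.0005, -0.0014, 0.0003]
[0.1802, 0.0002, -0.0246, 0.0005, -0.0014, 0.0003]
[0.2254, 0.0002, -0.0213, 0.0005, -0.0014, 0.0003]
[0.2702, 0.0003, -0.0143, 0.0005, -0.0014, 0.0003]
```

>>> {"op": "arm_command", "data": {
  "rows": [
    [0.045, 0, -0.013, 0, 0, 0, 0],
    [0.09, 0, -0.02, 0, 0, 0, 0],
    [0.135, 0, -0.024, 0, 0, 0, 0],
    [0.18, 0, -0.025, 0, 0, 0, 0],
    [0.225, 0, -0.021, 0, 0, 0, 0],
    [0.25, 0, -0.018, 0, 0, 0, 0],
    [0.25, 0, -0.018, 0, 0, 0, 0],
    [0.25, 0, -0.018, 0, 0, 0, 0]
  ]
}}

```text
time: 4.42
eef_pos: [655.4, 48.3, 232.6]
eef_rot: [[1.0, 0.001, 0.003], [0.001, -1.0, -0.002], [0.003, 0.002, -1.0]]
ft_force: [-1.2, -3.8, -3.2]
grip_width: 29.1
```

>>> {"op": "arm_command", "data": {
  "rows": [
    [0, 0, 0, 0, 0, 0, 0.6],
    [0, 0, 0, 0, 0, 0, 0.6],
    [0, 0, 0, 0, 0, 0, 0.6],
    [0, 0, 0, 0, 0, 0, 0.6]
  ]
}}

```text
time: 4.75
eef_pos: [655.5, 48.8, 233.5]
eef_rot: [[1.0, 0.001, 0.005], [0.001, -1.0, -0.001], [0.005, 0.001, -1.0]]
ft_force: [-0.1, -1.2, -0.4]
grip_width: 51.6
```

```bash
python3 - <<'E'
from h import *
import cv2
go([(655,48,340),(608,-190,340)],[0,-90])
for n in ("scene","side"):
    im=capture(n); cv2.imwrite(f"pics/{n}1.png",im[:,:,::-1])
E
```

```text
t 4.75 tcp [655.5  48.8 233.5] yaw 0.06 z [ 0.005 -0.001 -1.   ] w 51.6 F [-0.1 -1.2 -0.4] q [ 0.31  0.47  0.43  0.   -1.52  1.26]
[0.0003, 0.0031, -0.3549, 0.0004, -0.0017, 0.0003]
[-0.1572, 0.7963, -0.3548, -0.001, -0.0016, 0.5003]
```

View pics/side1.png

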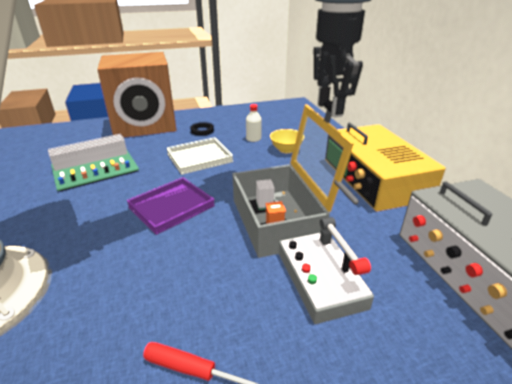

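View pics/scene1.png

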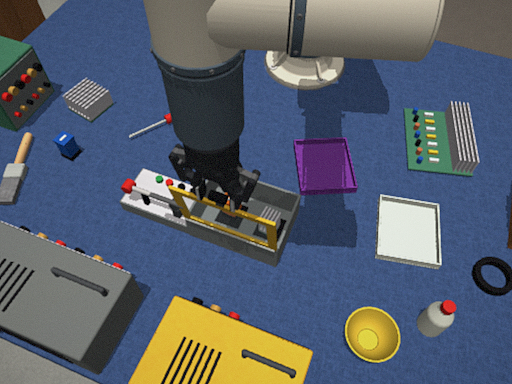

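The flap is up and leaning back: the frame is upright around (325,160) in the side view. Next I raise clear and turn towards the knob.

>>> {"op": "arm_command", "data": {
  "rows": [
    [0, 0, -0.1, 0, 0, 0, 0.65],
    [0, 0, -0.2, 0, 0, 0, 0.65],
    [0, 0, -0.3, 0, 0, 0.03, 0.65],
    [-0.03, 0.1, -0.32, 0, 0, 0.07, 0.65],
    [-0.06, 0.2, -0.32, 0, 0, 0.11, 0.65],
    [-0.09, 0.3, -0.32, 0, 0, 0.15, 0.65],
    [-0.12, 0.42, -0.32, 0, 0, 0.19, 0.65],
    [-0.15, 0.54, -0.32, 0, 0, 0.23, 0.65]
  ]
}}

```text
time: 5.52
eef_pos: [609.6, -114.2, 329.6]
eef_rot: [[0.75, -0.662, 0.006], [-0.662, -0.75, -0.001], [0.005, -0.003, -1.0]]
ft_force: [0.4, -0.7, 0.5]
grip_width: 55.4
```

```bash
python3 - <<'E'
from h import *
import cv2
go([(607,-191,340),(607,-191,200)],-90)
for n in ("scene","side"):
    im=capture(n); cv2.imwrite(f"pics/{n}2.png",cv2.resize(im[130:330,110:380][:,:,::-1],None,fx=2.9,fy=2.9,interpolation=cv2.INTER_CUBIC))
E
```

```text
t 5.52 tcp [ 609.6 -114.2  329.6] yaw -41.44 z [ 0.006 -0.001 -1.   ] w 55.4 F [ 0.4 -0.7  0.5] q [ 0.07  0.4   0.56  0.   -1.73  0.78]
[0.1632, 0.1976, -0.0343, -0.0015, -0.0011, 0.2698]
[0.1609, 0.1989, 0.4324, -0.0015, -0.0011, 0.2698]
```

View pics/side2.png

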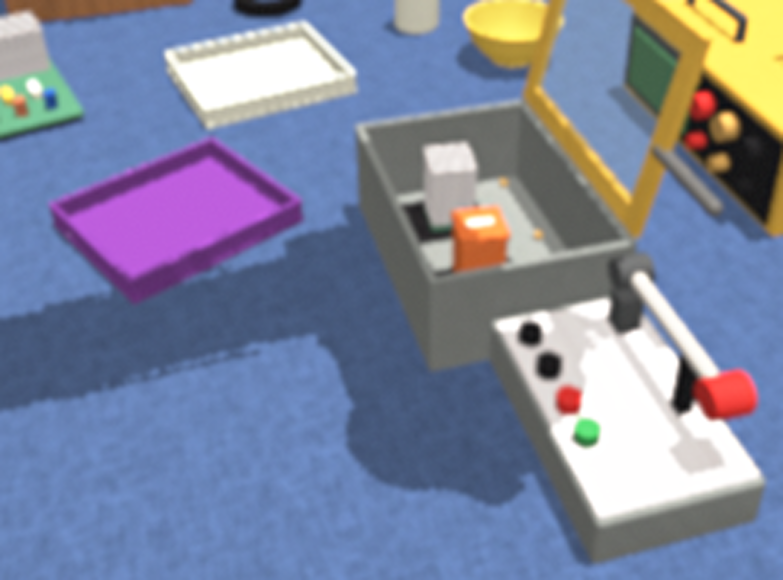

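View pics/scene2.png

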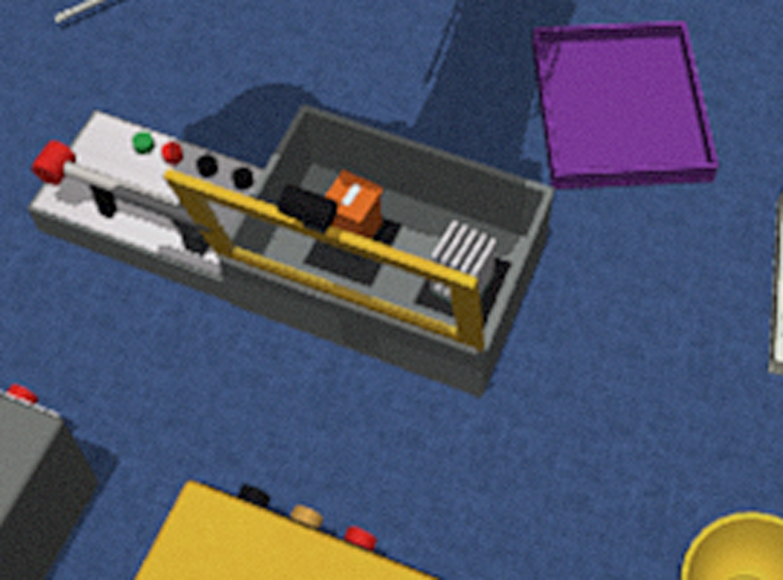

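```bash
python3 - <<'E'
from h import *
f=lambda x,y:(110+x/2.9,130+y/2.9)
print(tri(("side",f(714,206)),("scene",f(120,190))))
print(tri(("side",f(664,157)),("scene",f(190,217))))
print(tri(("side",f(727,395)),("scene",f(54,161))))
E
```

```text
(array([ 638.29533566, -106.09631383,  140.13441201]), [np.float64(0.8310174904231494), np.float64(0.8310174904233137)])
(array([637.64835208, -52.80156396, 140.2345242 ]), [np.float64(1.4964259423790838), np.float64(1.4964259423788744)])
(array([ 605.82949295, -191.17969146,   82.67602465]), [np.float64(1.2205893470578066), np.float64(1.220589347057815)])
```

>>> {"op": "arm_command", "data": {
  "rows": [
    [0.04, 0.05, -0.02, 0, 0, 0.04, 0.55],
    [0.08, 0.1, -0.03, 0, 0, 0.08, 0.55],
    [0.12, 0.15, -0.03, 0, 0, 0.12, 0.55],
    [0.161, 0.198, 0, 0, 0, 0.16, 0.55],
    [0.161, 0.198, 0.1, 0, 0, 0.2, 0.55],
    [0.161, 0.198, 0.2, 0, 0, 0.24, 0.55],
    [0.161, 0.198, 0.3, 0, 0, 0.27, 0.55],
    [0.161, 0.198, 0.43, 0, 0, 0.27, 0.55]
  ]
}}

```text
time: 6.28
eef_pos: [607.1, -194.7, 202.4]
eef_rot: [[-0.01, -1.0, 0.011], [-1.0, 0.01, -0.004], [0.004, -0.011, -1.0]]
ft_force: [1.5, -0.4, 0.9]
grip_width: 46.9
```

```bash
python3 - <<'E'
from h import *
import cv2
go([(607,-191,130),(607,-191,69)],-90)
s=sense(); im=capture("wrist"); cv2.imwrite("pics/w3.png",im[:,:,::-1])
print(projw((607,-191,80),s))
E
```

```text
t 6.28 tcp [ 607.1 -194.7  202.4] yaw -90.57 z [ 0.011 -0.004 -1.   ] w 46.9 F [ 1.5 -0.4  0.9] q [-0.06  0.43  0.29  0.   -1.42  0.05]
[-0.0132, 0.003, 0.2414, -0.0034, -0.0011, -0.0031]
[-0.014, 0.0052, 0.4447, -0.0034, -0.0011, -0.0031]
[258.33042956 192.21192602]
```

View pics/w3.png

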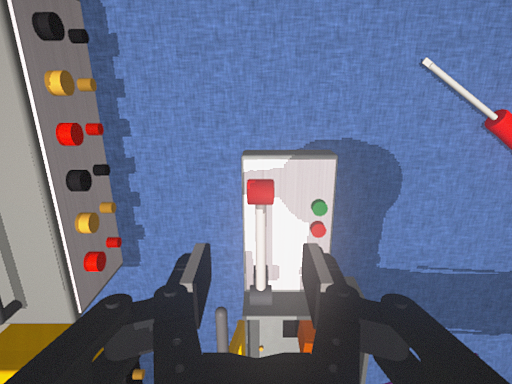

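The lug is at z≈140, x≈638, below and outside the finger path. The knob is at (260,191), against a predicted (258,192). Going down to grip it.

>>> {"op": "arm_command", "data": {
  "rows": [
    [-0.013, 0.004, 0.1, -0.003, 0, 0, 0.5],
    [-0.013, 0.004, 0.2, -0.003, 0, 0, 0.5],
    [-0.013, 0.005, 0.29, -0.003, 0, 0, 0.5],
    [-0.014, 0.005, 0.36, -0.003, 0, 0, 0.5],
    [-0.014, 0.005, 0.41, -0.003, 0, 0, 0.5],
    [-0.014, 0.005, 0.447, -0.003, 0, 0, 0.5],
    [-0.014, 0.005, 0.447, -0.003, 0, 0, 0.4],
    [-0.014, 0.005, 0.447, -0.003, 0, 0, 0]
  ],
  "grip_force": 25
}}

```text
time: 7.0
eef_pos: [604.1, -187.7, 58.5]
eef_rot: [[-0.004, -1.0, -0.007], [-1.0, 0.004, 0.002], [-0.002, 0.007, -1.0]]
ft_force: [19.9, 2.8, -1.1]
grip_width: 23.8
```

>>> {"op": "arm_command", "data": {
  "rows": [
    [0, 0, 0, 0, 0, 0, 0],
    [0, 0, 0, 0, 0, 0, 0],
    [0, 0, 0, 0, 0, 0, 0],
    [0, 0, 0, 0, 0, 0, 0]
  ]
}}

```text
time: 7.33
eef_pos: [604.8, -187.7, 59.4]
eef_rot: [[-0.004, -1.0, -0.005], [-1.0, 0.004, 0.002], [-0.002, 0.005, -1.0]]
ft_force: [0.8, -0.1, -0.7]
grip_width: 23.9
```

```bash
python3 - <<'E'
from h import *
import cv2
s=sense(); p=s["eef_pos"]; im=capture("wrist"); cv2.imwrite("pics/w4.png",im[:,:,::-1])
pts=[(p[0],p[1]+110-110*np.cos(t),p[2]+110*np.sin(t)) for t in np.arange(0.1,1.7,0.1)]
go(pts,-90)
E
```

```text
t 7.38 tcp [ 604.8 -187.7   59.3] yaw -90.23 z [-0.005  0.002 -1.   ] w 23.5 F [0.5 0.5 0.9] q [-0.06  0.52  0.05 -0.   -1.11  0.05]
[-0.0019, 0.0002, -0.0368, 0.0016, 0.0005, -0.0013]
[-0.0075, 0.0004, -0.073, 0.0016, 0.0005, -0.0013]
[-0.0166, 0.0006, -0.1085, 0.0016, 0.0005, -0.0013]
[-0.0292, 0.0008, -0.1429, 0.0016, 0.0005, -0.0013]
[-0.0452, 0.001, -0.1759, 0.0016, 0.0005, -0.0013]
[-0.0644, 0.0013, -0.2071, 0.0016, 0.0005, -0.0013]
[-0.0866, 0.0015, -0.2363, 0.0016, 0.0005, -0.0013]
[-0.1117, 0.0017, -0.263, 0.0016, 0.0005, -0.0013]
[-0.1392, 0.002, -0.2872, 0.0016, 0.0005, -0.0013]
[-0.1691, 0.0022, -0.3085, 0.0016, 0.0005, -0.0013]
[-0.2009, 0.0024, -0.3266, 0.0016, 0.0005, -0.0013]
[-0.2344, 0.0026, -0.3416, 0.0016, 0.0005, -0.0013]
[-0.2692, 0.0028, -0.3531, 0.0016, 0.0005, -0.0013]
[-0.305, 0.003, -0.361, 0.0016, 0.0005, -0.0013]
[-0.3413, 0.0032, -0.3654, 0.0016, 0.0005, -0.0013]
[-0.378, 0.0033, -0.3661, 0.0016, 0.0005, -0.0013]
```

View pics/w4.png

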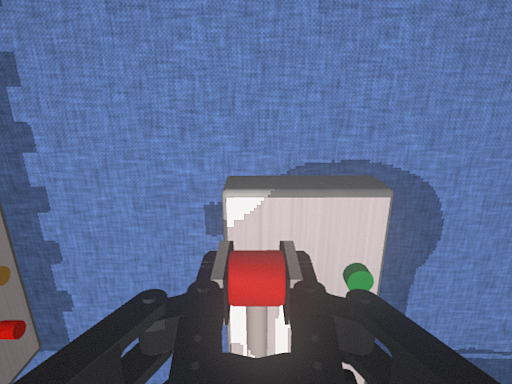

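The red knob sits between the pads at 24 mm width. Swinging the stay up.

>>> {"op": "arm_command", "data": {
  "rows": [
    [-0.002, 0, -0.037, 0.001, 0, 0, 0],
    [-0.008, 0, -0.073, 0.001, 0, 0, 0],
    [-0.017, 0, -0.108, 0.001, 0, 0, 0],
    [-0.029, 0, -0.143, 0.001, 0, 0, 0],
    [-0.045, 0.001, -0.176, 0.001, 0, 0, 0],
    [-0.064, 0.001, -0.207, 0.001, 0, 0, 0],
    [-0.087, 0.001, -0.236, 0.001, 0, 0, 0],
    [-0.112, 0.001, -0.263, 0.001, 0, 0, 0]
  ],
  "grip_force": 30
}}

```text
time: 8.05
eef_pos: [604.9, -153.5, 139.0]
eef_rot: [[-0.004, -1.0, -0.002], [-1.0, 0.004, 0.001], [-0.001, 0.002, -1.0]]
ft_force: [1.6, 2.7, -7.5]
grip_width: 23.5
```

```bash
python3 - <<'E'
from h import *
s=sense(); p=s["eef_pos"]
y0,z0=-187.7+110,59.3
print(np.arctan2(p[2]-z0,y0-p[1]),np.hypot(p[2]-z0,y0-p[1]))
go([(604.8,y0-110*np.cos(t),z0+110*np.sin(t)) for t in [.9,1,1.1,1.2,1.3,1.4,1.5,1.6,1.65,1.68,1.72]],-90)
E
```

```text
0.8101519766014598 109.96523537455667
t 8.05 tcp [ 604.9 -153.5  139. ] yaw -90.23 z [-0.002  0.001 -1.   ] w 23.5 F [ 1.6  2.7 -7.5] q [ 0.    0.44  0.14 -0.   -1.27 -0.  ]
[-0.0248, 0.0005, -0.0217, 0.0007, 0.0005, -0.0013]
[-0.0546, 0.0006, -0.0429, 0.0007, 0.0005, -0.0013]
[-0.0865, 0.0008, -0.0611, 0.0007, 0.0005, -0.0013]
[-0.1199, 0.001, -0.076, 0.0007, 0.0005, -0.0013]
[-0.1547, 0.0011, -0.0875, 0.0007, 0.0005, -0.0013]
[-0.1905, 0.0013, -0.0955, 0.0007, 0.0005, -0.0013]
[-0.2269, 0.0014, -0.0999, 0.0007, 0.0005, -0.0013]
[-0.2635, 0.0016, -0.1006, 0.0007, 0.0005, -0.0013]
[-0.2819, 0.0017, -0.0996, 0.0007, 0.0005, -0.0013]
[-0.2928, 0.0017, -0.0985, 0.0007, 0.0005, -0.0013]
[-0.3073, 0.0018, -0.0966, 0.0007, 0.0005, -0.0013]
```

>>> {"op": "arm_command", "data": {
  "rows": [
    [-0.025, 0, -0.022, 0, 0, 0, 0],
    [-0.055, 0, -0.043, 0, 0, 0, 0],
    [-0.086, 0, -0.061, 0, 0, 0, 0],
    [-0.12, 0, -0.076, 0, 0, 0, 0],
    [-0.155, 0, -0.087, 0, 0, 0, 0],
    [-0.19, 0, -0.095, 0, 0, 0, 0],
    [-0.227, 0, -0.1, 0, 0, 0, 0],
    [-0.263, 0, -0.1, 0, 0, 0, 0]
  ]
}}

```text
time: 8.72
eef_pos: [605.2, -74.2, 169.7]
eef_rot: [[-0.004, -1.0, -0.002], [-1.0, 0.004, 0.0], [-0.0, 0.002, -1.0]]
ft_force: [1.2, -4.1, -4.6]
grip_width: 23.4
```

```bash
python3 - <<'E'
from h import *
s=sense(); p=s["eef_pos"]
y0,z0=-187.7+110,59.3
print(np.arctan2(p[2]-z0,y0-p[1]),np.hypot(p[2]-z0,y0-p[1]))
go([(604.8,y0-110*np.cos(t),z0+110*np.sin(t)) for t in [1.6,1.64,1.68,1.71]],-90)
E
```

```text
1.602518430788791 110.49283819375928
t 8.72 tcp [605.2 -74.2 169.7] yaw -90.24 z [-0.002  0.    -1.   ] w 23.4 F [ 1.2 -4.1 -4.6] q [ 0.13  0.4   0.15 -0.   -1.33 -0.14]
[0.001, 0.0013, 0.0016, 0.0006, 0.0001, -0.0013]
[-0.0137, 0.0013, 0.0023, 0.0006, 0.0001, -0.0013]
[-0.0283, 0.0014, 0.0037, 0.0006, 0.0001, -0.0013]
[-0.0392, 0.0014, 0.005, 0.0006, 0.0001, -0.0013]
```

>>> {"op": "arm_command", "data": {
  "rows": [
    [-0.014, 0, 0.002, 0, 0, 0, 0],
    [-0.024, 0, 0.003, 0, 0, 0, 0],
    [-0.03, 0, 0.004, 0, 0, 0, 0],
    [-0.03, 0, 0.004, 0, 0, 0, 0],
    [-0.03, 0, 0.004, 0, 0, 0, 0]
  ]
}}

```text
time: 9.13
eef_pos: [605.2, -65.7, 169.1]
eef_rot: [[-0.004, -1.0, -0.001], [-1.0, 0.004, -0.0], [0.0, 0.001, -1.0]]
ft_force: [0.7, -4.2, -0.2]
grip_width: 23.2
```

```bash
python3 - <<'E'
from h import *
import cv2
go([])
for n in ("scene","side"):
    im=capture(n); cv2.imwrite(f"pics/{n}3.png",cv2.resize(im[100:280,200:400][:,:,::-1] if n=="side" else im[130:290,100:320][:,:,::-1],None,fx=3,fy=3,interpolation=cv2.INTER_CUBIC))
E
```

```text
t 9.13 tcp [605.2 -65.7 169.1] yaw -90.25 z [-0.001 -0.    -1.   ] w 23.2 F [ 0.7 -4.2 -0.2] q [ 0.15  0.4   0.15  0.   -1.33 -0.15]
```

View pics/side3.png

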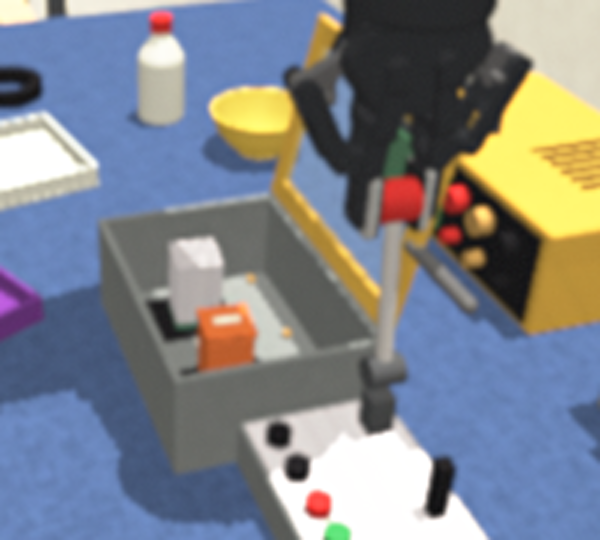

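The stay is upright, at about 1.68 rad from the TCP path. I open a little and lift straight off.

>>> {"op": "arm_command", "data": {
  "rows": [
    [0, 0, 0, 0, 0, 0, 0.43],
    [0, 0, 0, 0, 0, 0, 0.43],
    [0, 0, 0, 0, 0, 0, 0.43],
    [0, 0, 0, 0, 0, 0, 0.43],
    [0, 0, -0.05, 0, 0, 0, 0.43],
    [0, 0, -0.12, 0, 0, 0, 0.43],
    [0, 0, -0.22, 0, 0, 0, 0.43],
    [0, 0, -0.32, 0, 0, 0, 0.43]
  ]
}}

```text
time: 9.9
eef_pos: [604.8, -65.5, 265.6]
eef_rot: [[-0.004, -1.0, -0.003], [-1.0, 0.004, 0.0], [-0.0, 0.003, -1.0]]
ft_force: [0.8, -1.0, 0.3]
grip_width: 36.9
```

```bash
python3 - <<'E'
from h import *
import cv2
go([(541,13,270),(541,13,150)],-179.9)
for n in ("scene","side"):
    im=capture(n); cv2.imwrite(f"pics/{n}4.png",cv2.resize(im[100:280,200:400][:,:,::-1] if n=="side" else im[130:290,100:320][:,:,::-1],None,fx=3,fy=3,interpolation=cv2.INTER_CUBIC))
E
```

```text
t 9.9 tcp [604.8 -65.5 265.6] yaw -90.24 z [-0.003  0.    -1.   ] w 36.9 F [ 0.8 -1.   0.3] q [ 0.15  0.37  0.36 -0.   -1.56 -0.15]
[-0.2606, 0.214, -0.0138, 0.0008, -0.0008, 0.4981]
[-0.2606, 0.2127, 0.3862, 0.0008, -0.0008, 0.4981]
```

View pics/side4.png

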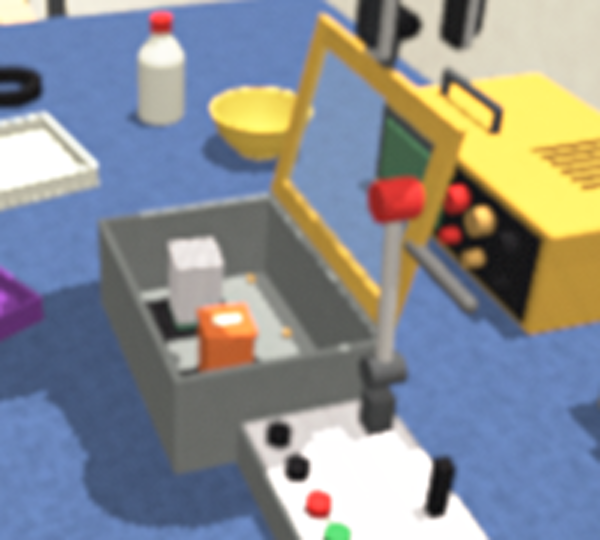

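View pics/scene4.png

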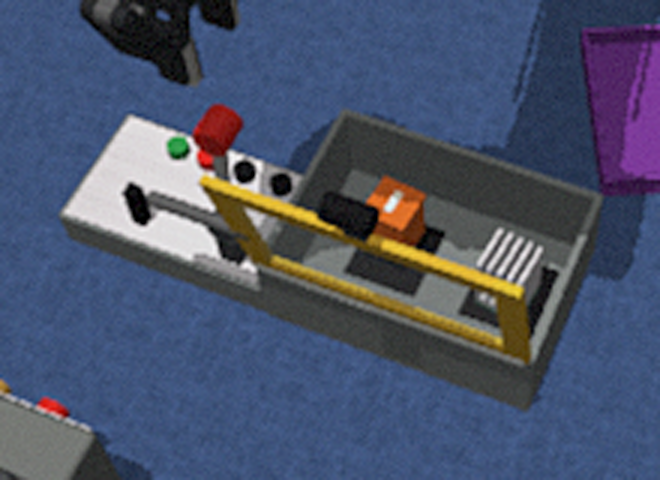

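>>> {"op": "arm_command", "data": {
  "rows": [
    [-0.05, 0.04, -0.03, 0, 0, 0.04, 0.65],
    [-0.1, 0.08, -0.03, 0, 0, 0.08, 0.65],
    [-0.16, 0.13, -0.03, 0, 0, 0.12, 0.65],
    [-0.26, 0.213, -0.02, 0, 0, 0.16, 0.65],
    [-0.26, 0.213, 0, 0, 0, 0.2, 0.65],
    [-0.26, 0.213, 0, 0, 0, 0.24, 0.65],
    [-0.26, 0.213, 0.05, 0, 0, 0.28, 0.65],
    [-0.26, 0.213, 0.1, 0, 0, 0.32, 0.65]
  ]
}}

```text
time: 10.67
eef_pos: [544.6, 12.9, 240.7]
eef_rot: [[-0.843, -0.537, 0.011], [-0.537, 0.843, 0.0], [-0.01, -0.006, -1.0]]
ft_force: [0.4, 0.3, 0.4]
grip_width: 55.4
```

>>> {"op": "arm_command", "data": {
  "rows": [
    [0, 0, 0, 0, 0, 0.04, 0.65],
    [0, 0, 0, 0, 0, 0.08, 0.65],
    [0, 0, 0, 0, 0, 0.12, 0.65],
    [0, 0, 0, 0, 0, 0.16, 0.65],
    [0, 0, 0, 0, 0, 0.18, 0.65],
    [0, 0, 0, 0, 0, 0.18, 0.65]
  ]
}}

```text
time: 11.17
eef_pos: [544.4, 13.2, 240.4]
eef_rot: [[-1.0, 0.001, 0.011], [0.001, 1.0, 0.001], [-0.011, 0.001, -1.0]]
ft_force: [-0.4, -0.1, 0.4]
grip_width: 55.3
```

```bash
python3 - <<'E'
from h import *
import cv2
np.set_printoptions(precision=1,suppress=True)
K=tri(("side",(200+396/3,100+199/3)),("scene",(100+217/3,130+130/3)));print(K,"stay",np.arctan2(K[0][2]-80,-80-K[0][1]))
go([(541,13,150),(541,13,31)],-179.9)
s=sense();im=capture("wrist"); cv2.imwrite("pics/w5.png",im[:,:,::-1])
for dx in(-17,17):
  for dy in (-17,17): print(projw((541+dx,13+dy,65),s))
E
```

```text
(array([606.8, -69.1, 191. ]), [np.float64(0.4568483761628418), np.float64(0.45684837616291807)]) stay 1.6686854058682545
t 11.17 tcp [544.4  13.2 240.4] yaw 179.97 z [ 0.  0. -1.] w 55.3 F [-0.4 -0.1  0.4] q [ 0.3  0.2  0.1  0.  -1.4 -1.9]
[0.0148, -0.0008, 0.3013, 0.0003, 0.0035, -0.0007]
[0.0192, -0.0011, 0.6979, 0.0003, 0.0035, -0.0007]
[239.7 151.7]
[272.3 151.7]
[240.2 182.9]
[271.7 182.9]
```

View pics/w5.png

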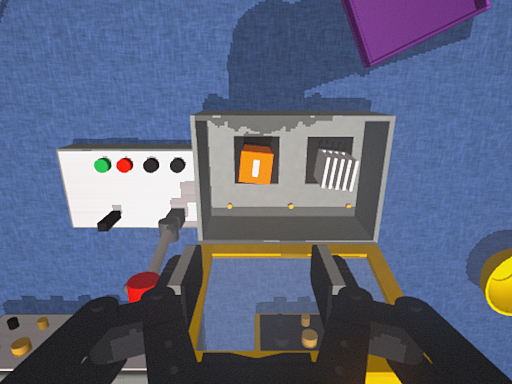

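```bash
python3 -c "
import cv2
a=cv2.imread('pics/w5.png');cv2.imwrite('pics/c5.png',cv2.resize(a[120:200,220:370],None,fx=5,fy=5,interpolation=cv2.INTER_CUBIC))"
```

```text
(no output)
```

View pics/c5.png

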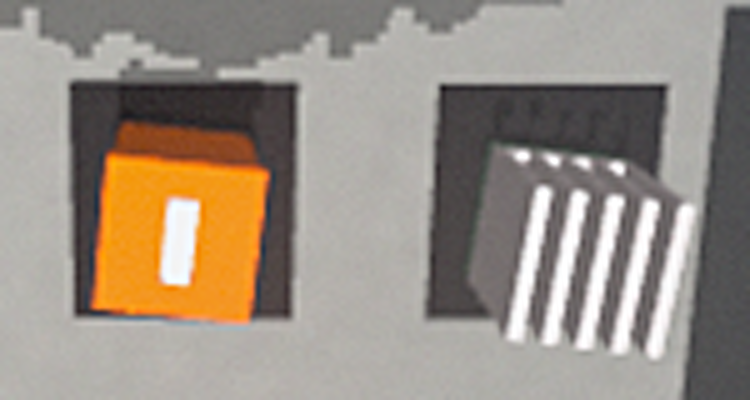

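The relay top is centred at (256,168), which matches (541,13), and it is turned about -6°. Its base is grey/black with the white label stripe. The heatsink next to it at (337,170) stays put. Going down aligned at yaw 174.

```bash
python3 - <<'E'
from h import *
go([(541,13,150),(541,13,32)],174)
E
```

```text
t 11.22 tcp [544.4  13.1 240.5] yaw -179.8 z [ 0.011  0.001 -1.   ] w 55.5 F [-0.3 -0.7  0.3] q [ 0.31  0.23  0.1   0.   -1.43 -1.88]
[0.0147, -0.0006, 0.3014, 0.0004, 0.0035, 0.0345]
[0.0191, -0.0009, 0.6947, 0.0004, 0.0035, 0.0345]
```

>>> {"op": "arm_command", "data": {
  "rows": [
    [0.012, 0, 0.1, 0, 0.003, 0.034, 0.65],
    [0.014, 0, 0.2, 0, 0.003, 0.034, 0.65],
    [0.015, 0, 0.3, 0, 0.003, 0.034, 0.65],
    [0.016, 0, 0.4, 0, 0.003, 0.034, 0.65],
    [0.016, 0, 0.4, 0, 0.003, 0.034, 0.65]
  ]
}}

```text
time: 11.63
eef_pos: [536.7, 12.9, 114.3]
eef_rot: [[-0.995, 0.102, -0.01], [0.102, 0.995, 0.0], [0.01, -0.001, -1.0]]
ft_force: [-1.4, -0.0, -0.5]
grip_width: 55.8
```

```bash
python3 - <<'E'
from h import *
import cv2
go([(541,13,32)],174)
s=sense();im=capture("wrist"); cv2.imwrite("pics/w6.png",im[:,:,::-1]); print(projw((541,13,65),s))
E
```

```text
t 11.63 tcp [536.7  12.9 114.3] yaw 174.16 z [-0.01  0.   -1.  ] w 55.8 F [-1.4 -0.  -0.5] q [ 0.31  0.3  -0.13 -0.   -1.15 -1.98]
[-0.0169, 0.002, 0.2741, -0.0002, -0.0031, 0.0009]
[257.17685989 224.75312055]
```

View pics/w6.png

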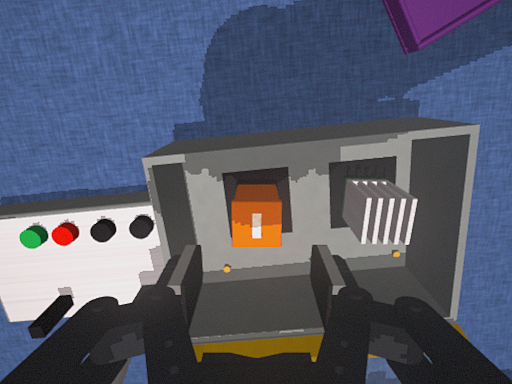

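The relay is square to the fingers, with its top at (257,223) against a predicted (257,225). Descending to grasp it.

>>> {"op": "arm_command", "data": {
  "rows": [
    [-0.012, 0.002, 0.06, 0, -0.003, 0, 0.65],
    [-0.016, 0.002, 0.12, 0, -0.003, 0, 0.65],
    [-0.016, 0.002, 0.18, 0, -0.003, 0, 0.65],
    [-0.016, 0.002, 0.22, 0, -0.003, 0, 0.65],
    [-0.016, 0.002, 0.25, 0, -0.003, 0, 0.65],
    [-0.016, 0.002, 0.265, 0, -0.003, 0, 0.65],
    [-0.016, 0.002, 0.265, 0, -0.003, 0, 0.5],
    [-0.016, 0.002, 0.265, 0, -0.003, 0, 0]
  ],
  "grip_force": 30
}}

```text
time: 12.35
eef_pos: [544.2, 13.0, 39.6]
eef_rot: [[-0.995, 0.101, 0.006], [0.101, 0.995, -0.001], [-0.007, -0.0, -1.0]]
ft_force: [-0.0, -1.1, 2.3]
grip_width: 33.3
```

>>> {"op": "arm_command", "data": {
  "rows": [
    [0, 0, 0, 0, 0, 0, 0],
    [0, 0, 0, 0, 0, 0, 0],
    [0, 0, 0, 0, 0, 0, 0],
    [0, 0, 0, 0, 0, 0, 0]
  ]
}}

```text
time: 12.68
eef_pos: [544.3, 13.0, 39.9]
eef_rot: [[-0.995, 0.101, 0.007], [0.101, 0.995, -0.001], [-0.007, -0.0, -1.0]]
ft_force: [-0.4, -0.0, -1.7]
grip_width: 33.4
```

```bash
python3 - <<'E'
from h import *
import cv2
s=sense();im=capture("wrist"); cv2.imwrite("pics/w7.png",im[:,:,::-1])
go([(541,13,130),(541,13,190),(480,200,190),(445,384,190)],174)
E
```

```text
t 12.73 tcp [544.2  13.   39.8] yaw 174.23 z [ 0.007 -0.001 -1.   ] w 33.1 F [-0.6  0.8 -1.2] q [ 0.31  0.38 -0.24  0.   -0.95 -1.99]
[0.0086, -0.0011, -0.3008, -0.0001, 0.0021, 0.0013]
[0.0073, -0.0012, -0.5008, -0.0001, 0.0021, 0.0013]
[0.2722, 0.5985, -0.5028, -0.0001, 0.0021, 0.0013]
[0.4499, 1.197, -0.5042, -0.0001, 0.0021, 0.0013]
```

View pics/w7.png

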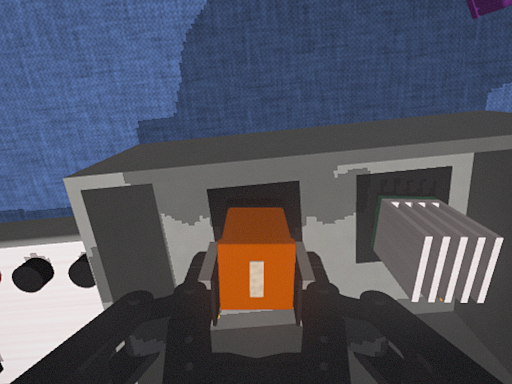

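>>> {"op": "arm_command", "data": {
  "rows": [
    [0.004, 0, -0.05, 0, 0, 0, 0],
    [0.008, 0, -0.12, 0, 0, 0, 0],
    [0.008, 0, -0.2, 0, 0, 0, 0],
    [0.008, 0, -0.3, 0, 0, 0, 0],
    [0.008, 0, -0.4, 0, 0, 0, 0],
    [0.008, 0, -0.5, 0, 0, 0, 0],
    [0.008, 0, -0.5, 0, 0, 0, 0],
    [0.008, 0, -0.5, 0, 0, 0, 0]
  ],
  "grip_force": 40
}}

```text
time: 13.4
eef_pos: [541.8, 13.7, 191.7]
eef_rot: [[-0.995, 0.101, 0.011], [0.101, 0.995, 0.0], [-0.011, 0.001, -1.0]]
ft_force: [-0.1, 0.2, -2.4]
grip_width: 33.1
```

```bash
python3 - <<'E'
from h import *
go([(495,200,190),(445,384,190),(445,384,120)],-170)
E
```

```text
t 13.4 tcp [541.8  13.7 191.7] yaw 174.23 z [ 0.011  0.    -1.   ] w 33.1 F [-0.1  0.2 -2.4] q [ 0.32  0.25 -0.01  0.   -1.31 -1.99]
[0.2175, 0.6023, 0.0041, -0.0, 0.0034, -0.0876]
[0.445, 1.1958, 0.0025, -0.0, 0.0034, -0.0876]
[0.4475, 1.1955, 0.2358, -0.0, 0.0034, -0.0876]
```

>>> {"op": "arm_command", "data": {
  "rows": [
    [0.035, 0.1, 0, 0, 0.003, -0.02, 0],
    [0.072, 0.2, 0, 0, 0.003, -0.04, 0],
    [0.108, 0.3, 0, 0, 0.003, -0.06, 0],
    [0.145, 0.4, 0, 0, 0.003, -0.08, 0],
    [0.18, 0.5, 0, 0, 0.003, -0.088, 0],
    [0.217, 0.6, 0, 0, 0.003, -0.088, 0],
    [0.255, 0.7, 0, 0, 0.003, -0.088, 0],
    [0.293, 0.8, 0, 0, 0.003, -0.088, 0]
  ]
}}

```text
time: 14.07
eef_pos: [477.0, 262.3, 189.4]
eef_rot: [[-0.985, -0.175, -0.001], [-0.175, 0.985, -0.002], [0.001, -0.001, -1.0]]
ft_force: [0.4, 0.2, -1.6]
grip_width: 33.0
```

```bash
python3 - <<'E'
from h import *
go([(445,384,190),(445,384,120)],-170)
E
```

```text
t 14.07 tcp [477.  262.3 189.4] yaw -169.93 z [-0.001 -0.002 -1.   ] w 33.0 F [ 0.4  0.2 -1.6] q [ 0.79  0.26  0.01  0.   -1.32 -2.19]
[0.0341, 0.418, -0.0026, -0.0005, -0.0004, 0.0004]
[0.0338, 0.4184, 0.2307, -0.0005, -0.0004, 0.0004]
```

>>> {"op": "arm_command", "data": {
  "rows": [
    [0.01, 0.1, 0, 0, 0, 0, 0],
    [0.018, 0.2, 0, 0, 0, 0, 0],
    [0.026, 0.3, 0, 0, 0, 0, 0],
    [0.034, 0.418, 0, 0, 0, 0, 0],
    [0.034, 0.418, 0.1, 0, 0, 0, 0],
    [0.034, 0.418, 0.2, 0, 0, 0, 0],
    [0.034, 0.418, 0.3, 0, 0, 0, 0],
    [0.034, 0.418, 0.3, 0, 0, 0, 0]
  ]
}}

```text
time: 14.73
eef_pos: [440.8, 380.2, 91.0]
eef_rot: [[-0.985, -0.174, -0.012], [-0.174, 0.985, -0.012], [0.014, -0.01, -1.0]]
ft_force: [-1.4, -0.3, -2.1]
grip_width: 33.0
```

```bash
python3 - <<'E'
from h import *
import cv2
go([(445,384,60),(445,384,41)],-170)
for n in ("scene","side"):
    im=capture(n); cv2.imwrite(f"pics/{n}5.png",im[:,:,::-1])
E
```

```text
t 14.73 tcp [440.8 380.2  91. ] yaw -169.99 z [-0.012 -0.012 -1.   ] w 33.0 F [-1.4 -0.3 -2.1] q [ 0.98  0.41 -0.04 -0.   -1.14 -2.37]
[-0.0175, 0.011, 0.1031, -0.0032, -0.0044, 0.0001]
[-0.0184, 0.0116, 0.1664, -0.0032, -0.0044, 0.0001]
```

View pics/scene5.png

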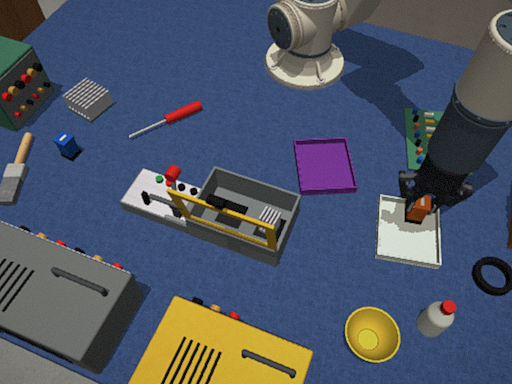

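View pics/side5.png

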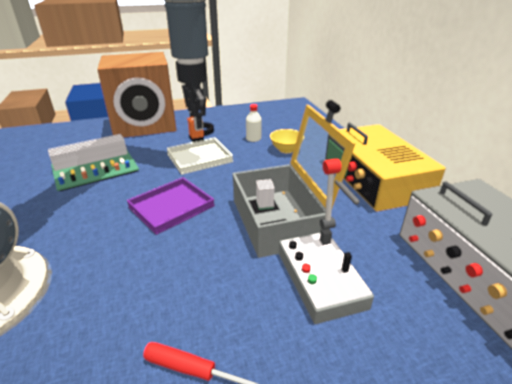

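The relay hangs over the white tray at (420,207), the flap is up, the stay is set and the heatsink is in place. Lowering in two steps.

>>> {"op": "arm_command", "data": {
  "rows": [
    [-0.018, 0.011, 0.04, -0.003, -0.004, 0, 0],
    [-0.018, 0.011, 0.08, -0.003, -0.004, 0, 0],
    [-0.018, 0.011, 0.11, -0.003, -0.004, 0, 0],
    [-0.018, 0.011, 0.14, -0.003, -0.004, 0, 0],
    [-0.018, 0.011, 0.14, -0.003, -0.004, 0, 0],
    [-0.018, 0.011, 0.14, -0.003, -0.004, 0, 0]
  ]
}}

```text
time: 15.33
eef_pos: [449.3, 386.8, 56.5]
eef_rot: [[-0.984, -0.175, 0.008], [-0.175, 0.985, 0.006], [-0.009, 0.005, -1.0]]
ft_force: [-0.5, 0.1, -0.3]
grip_width: 32.6
```

```bash
python3 - <<'E'
from h import *
go([(445,384,39.5)],-170)
E
```

```text
t 15.33 tcp [449.3 386.8  56.5] yaw -169.91 z [ 0.008  0.006 -1.   ] w 32.6 F [-0.5  0.1 -0.3] q [ 0.98  0.44 -0.09  0.   -1.04 -2.37]
[0.0163, -0.0069, 0.0565, 0.0014, 0.0029, 0.0005]
```

>>> {"op": "arm_command", "data": {
  "rows": [
    [0.008, -0.003, 0.02, 0, 0.002, 0, 0],
    [0.008, -0.003, 0.04, 0, 0.002, 0, 0],
    [0.008, -0.003, 0.056, 0, 0.002, 0, 0],
    [0.008, -0.003, 0.056, 0, 0.002, 0, 0],
    [0.008, -0.003, 0.056, 0, 0.002, 0, 0]
  ]
}}

```text
time: 15.75
eef_pos: [447.2, 385.4, 39.4]
eef_rot: [[-0.985, -0.175, 0.002], [-0.175, 0.985, 0.004], [-0.002, 0.004, -1.0]]
ft_force: [-0.1, 0.2, -1.5]
grip_width: 33.5
```

```bash
python3 - <<'E'
from h import *
go([(445,384,39.5)],-170)
E
```

```text
t 15.75 tcp [447.2 385.4  39.4] yaw -169.91 z [ 0.002  0.004 -1.   ] w 33.5 F [-0.1  0.2 -1.5] q [ 0.98  0.46 -0.11 -0.   -1.   -2.37]
[0.008, -0.0034, -0.0004, 0.0013, 0.0007, 0.0005]
```

>>> {"op": "arm_command", "data": {
  "rows": [
    [0, 0, 0.003, 0, 0, 0, 0],
    [0, 0, 0.003, 0, 0, 0, 0],
    [0, 0, 0.003, 0, 0, 0, 0.55],
    [0, 0, 0.003, 0, 0, 0, 0.55],
    [0, 0, 0.003, 0, 0, 0, 0.55],
    [0, 0, 0.003, 0, 0, 0, 0.55]
  ]
}}

```text
time: 16.25
eef_pos: [447.2, 385.5, 38.6]
eef_rot: [[-0.985, -0.175, 0.002], [-0.175, 0.985, 0.005], [-0.003, 0.004, -1.0]]
ft_force: [0.2, 0.3, -0.5]
grip_width: 47.2
```

>>> {"op": "arm_command", "data": {
  "rows": [
    [0, 0, -0.03, 0, 0, 0, 0.55],
    [0, 0, -0.08, 0, 0, 0, 0.55],
    [0, 0, -0.15, 0, 0, 0, 0.55],
    [0, 0, -0.25, 0, 0, 0, 0.55],
    [0, 0, -0.35, 0, 0, 0, 0.55],
    [0, 0, -0.45, 0, 0, 0, 0.55],
    [0, 0, -0.5, 0, 0, 0, 0.55],
    [0, 0, -0.5, 0, 0, 0, 0.55]
  ]
}}

```text
time: 16.92
eef_pos: [448.8, 386.2, 194.5]
eef_rot: [[-0.984, -0.176, 0.008], [-0.176, 0.984, 0.011], [-0.01, 0.01, -1.0]]
ft_force: [0.3, 0.4, 0.3]
grip_width: 47.3
```

```bash
python3 - <<'E'
from h import *
import cv2
go([])
s=sense();print(projw((446,385,64),s))
for n in ("scene","side","wrist"):
    im=capture(n); cv2.imwrite(f"pics/{n}6.png",im[:,:,::-1])
E
```

```text
t 16.92 tcp [448.8 386.2 194.5] yaw -169.89 z [ 0.008  0.011 -1.   ] w 47.3 F [0.3 0.4 0.3] q [ 0.97  0.34  0.13  0.   -1.35 -2.37]
[254.2846802 180.020861 ]
```

View pics/scene6.png

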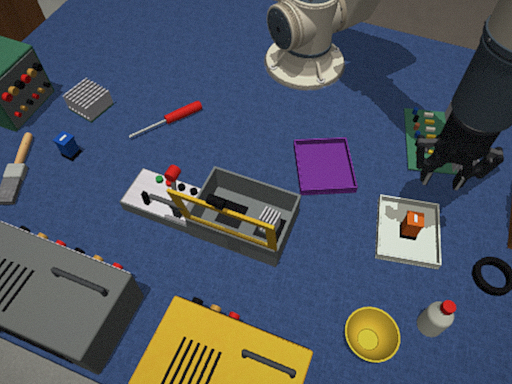

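View pics/side6.png

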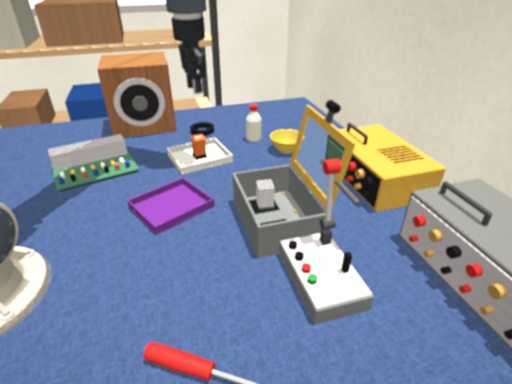

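View pics/wrist6.png

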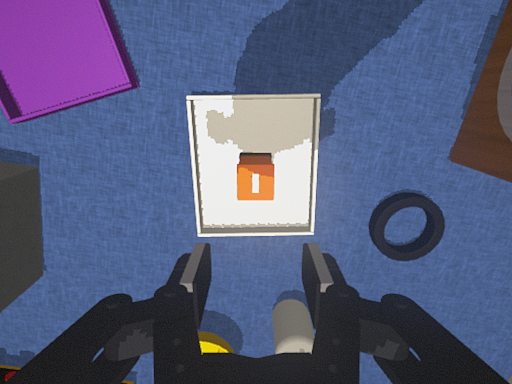

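The relay stands upright in the middle of the white tray: wrist (255,181), against a predicted (254,180); scene (412,224). The flap, stay and heatsink are unchanged, and the gripper is clear. Handing in.

```bash
python3 -c "
from bench import *
print(close_job())"
```

```text
the job is handed in; nothing more can be done
None
```

The job is done and handed in at about 17 s of the 64 s allowed; `close_job()` reports no verdict. I raised the flap by its handle until it leaned back and swung the stay up by its knob. I then lifted the relay out of the jig and set it down near the middle of the white tray.

Last checks:
- **Stay:** I measured it at about 1.67 rad just after setting it. In the final pictures it still stands upright.
- **Flap:** still up and leaning back in the final pictures. I did not measure its angle separately.
- **Relay:** upright and released near the tray's centre, within a couple of pixels of where I expected it.
- **Heatsink:** still in the jig where it started.
- **Gripper:** lifted about 155 mm clear and touching nothing, with wrist force near zero.

No check failed. The arm often settled up to about 8 mm off its commanded position, which I corrected in small steps before releasing the relay.

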